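# Shut the play box that holds the elephant

### The job

Clearing up after the animal game: the toy elephant has been put away in one of the two brown play boxes. Swing that box's lid over and push it fully shut, so that its tab drops in behind the rim opposite its hinge and the lid lies flat on the box, with the elephant still inside. Leave the other box standing open.

Things in the scene. Friction and masses are not known exactly. Their poses are not given: they have to be found in the camera images.
- lid_a: Lid of the brown play box with the elephant in it (left or right): panel 160 (hinge to free edge) x 125 x 4 mm, hinged on the rim nearest the robot, standing open 77 to 100 deg, outer face to the robot. Origin: mid-hinge, at rim height, on the inner face; x to the free edge, y along the hinge, z out of the outer face (4 mm off), up when shut. Stiff hinge: stays where left, about 1 N at the free edge moves it.
- lid_b: The same for the other box. Boxes alike, fixed on books 10 to 55 mm high, so their rims are 90 to 135 mm up: 160 x 125 mm, 80 mm deep, walls 4 mm, turned up to 35 deg. On each lid's inner face, 10 mm short of the free edge, stands a tab 80 mm wide, 25 mm long, square to the panel; as the lid shuts it drops inside the rim opposite the hinge.
- elephant_mid (a point): Middle of the toy elephant, 24 mm above its feet: grey, 85 mm long, 32 wide, 48 high, round ears, trunk, tusks; loose on the floor of its box, well below the rim. The other box holds a flat green crocodile.

How it is judged:
By the outcome, as a careful person would: the job done as asked, in the order asked, and still so for the second after the job is handed in, with the robot touching nothing.
It also fails if it takes over 32 s, if anything falls off the work surface, if the arm or the gripper's body presses on something with over 40 N, if the wrist force passes 120 N, or if a joint passes its speed limit or range.

### The arm

A 7-joint arm with a two-finger parallel gripper is mounted at the origin on the work surface. World frame = base frame: x ahead of the robot, y to its left, z up, the work surface at z = 0. Lengths are in m, angles in rad, forces in N, time in s.
With the tool pointing down it reaches from about 0.425 to 0.925 m from the base axis. Payload 6.8 kg.
Tool frame: the origin (TCP) lies at the very end of the fingers, on their centre line; the grasp point (between the pads) lies bot.grip_point_offset behind it (bot.grip_point_offset is the distance from the TCP to the grasp point, in m); z points along the fingers, y is the line along which they close (so a half turn about z gives the same grasp; the last joint's range is limited). The gripper opens to 85 mm and grips with 20 to 120 N. Pads are 22 mm wide; open, the fingers measure 114 mm over their backs; the gripper's body (76 mm by 85 mm) begins 54 mm behind the grasp point. The pads swing forward as they close: fully open they stand 13 mm farther back than shut.
Start: joints at [-1.247, 0.477, 0.022, 1.555, -0.011, 1.109, -0.083], TCP at [0.282, 0.613, 0.201] pointing down, gripper open.
Joint ranges: [-2.96, 2.96], [-0.34, 2.1], [-1.41, 1.46], [0.24, 2.44], [-1.37, 4.51], [0.17, 1.92], [-2.96, 2.96]. Speed limits (rad/s): [2.39, 2.39, 3.14, 3.14, 3.14, 3.14, 3.14].

### API

Orientations are given as a unit quaternion [w, x, y, z].
In Python, from station import bot, imaging gives the robot as it stands. The module is installed in compiled form; this text tells all that it offers.
- The arm moves only by the tool carry_out, never from a script. Its argument "targets" is one flat list of numbers, 5 for each row, row after row: the closure in counts, from 0 (fully open) to 255 (shut), then the shift along the world's x, y, z in mm, then the turn about the world's z in degrees. A call has 1 to 20 rows; each row shifts and turns the commanded pose from where the row before left it; what a row does not reach is not made up. A row lasts 1/10 s, in which the tool goes at most 50 mm and 8.59 degrees, less where a joint would pass 70% of its speed; a pose out of reach is approached as far as the arm can. A call is refused whole if a number of a shift passes 50 or a number of a turn 8.59, either way. A call with a gripper value outside its range is refused whole. The fingers move at their own pace and stop on an object; "newtons" is the grip in N (left out, the last holds). Time passes only in rows, so rows that do not move let the fingers close. It gives the time, the measured TCP pose, the force, the opening and the grip force at its end, in the units of the state.
- bot.get_obs(): the state, without advancing time (a new reading comes with each control period).
- imaging.read_camera(name): name is "scene" or "side" or "wrist"; returns a dict with "frame" (420x560x3 uint8, red, green, blue), "fov_y" (degrees; the focal length in pixels is half the picture's height over the tangent of half this angle, whatever the lens; pixels are square), "cx", "cy" (the principal point, pixels), "pose" (4x4, takes a point from camera to world coordinates); the wrist camera has in their place "tool_from_camera" (4x4, takes a point from camera to tool coordinates, whose origin is the TCP and whose axes are the flange's). Camera axes: x right, y up, looking along -z (the intrinsics and any distortion apply to the point x, -y, -z); pixel columns grow to the right and rows downward; lengths in m; the calibration is good to about 2 mm. A picture is of the moment at which its call begins: read the wrist's pose just before it. There is no depth.
- bot.hand_in(): hands the job in; it is judged then, once.
The state is a dict: "t": time; "q": joint angles; "joint_vel": joint speeds; "joint_torque": joint torques, N m; "eef_pos": TCP position; "tool_rot": TCP orientation; "contact_force": force on the tool from outside, world axes, zero at the start; "torque": the same for the moment, N m; "gripper_width": opening from 0.0 (shut) to 1.0 (fully open); "grasp_force": force on a finger pad.
Only numpy, scipy, OpenCV 4.12 (cv2) and the standard library are available. Lean on these libraries where they do the work, as an engineer would, in place of code of your own. Each camera call takes 0.05 s, during which the arm holds its last target. There are 200 camera calls.

## Working session

There is one attempt and no reset: what is moved stays moved. The work goes in short steps, Python scripts to look and compute and a tool call to move; the robot and the scene stay as the last step left them, time stands still between calls to the robot, and variables do not carry over. Pictures are saved under pics/ and viewed, at most 10 in all, crops included, and the job is handed in when it is done.

Besides the shell and the picture viewer there is one more tool, called after ">>>" by a JSON object that holds its "name" and its "arguments", one argument or row to a line. carry_out: Moves the arm, as the interface text tells. Its arguments: {"type":"object","properties":{"targets":{"type":"array","items":{"type":"number"}},"newtons":{"type":"number"}},"required":["targets"]}

```bash
mkdir -p pics; cat > h.py <<'E'
import numpy as np, cv2
from station import bot, imaging
def snap(name,fn):
    o=bot.get_obs(); r=imaging.read_camera(name)
    cv2.imwrite('pics/'+fn,r['frame'][:,:,::-1]); 
    np.save('pics/'+fn+'.npy',{k:v for k,v in r.items()}|{'obs':o},allow_pickle=True)
    return r
def load(fn): return np.load('pics/'+fn+'.npy',allow_pickle=True).item()
def K(r):
    f=r['frame'].shape[0]/2/np.tan(np.radians(r['fov_y'])/2); return f
E
python3 - <<'E'
from h import *
a=snap('scene','s1.png');b=snap('side','d1.png')
cv2.imwrite('pics/both.png',cv2.resize(np.hstack([a['frame'],b['frame']])[:,:,::-1],(1120,420)))
for r in(a,b): print({k:v for k,v in r.items() if k!='frame'})
print(bot.get_obs(), bot.grip_point_offset)
E
```

```text
{'fov_y': 46.0537013302315, 'cx': 277.5110766942446, 'cy': 205.18842285327722, 'pose': array([[ 0.23644308, -0.60785607,  0.75802748,  1.22976412],
       [ 0.97161539,  0.15403867, -0.17954282, -0.18497887],
       [-0.00762935,  0.77896283,  0.62702369,  0.69485391],
       [ 0.        ,  0.        ,  0.        ,  1.        ]])}
{'fov_y': 51.1206747758155, 'cx': 278.8790158939199, 'cy': 207.43300727074478, 'pose': array([[-0.99577126,  0.03232491, -0.08599244,  0.45648933],
       [-0.09000976, -0.53057453,  0.84284572,  0.6744735 ],
       [-0.01838048,  0.84702171,  0.53124042,  0.5908817 ],
       [ 0.        ,  0.        ,  0.        ,  1.        ]])}
{'t': 0.1, 'q': array([-1.24707594,  0.47770882,  0.02232325,  1.55636197, -0.01149292,
        1.10928015, -0.08309796]), 'joint_vel': array([-0.00040871, -0.00474691, -0.00096488, -0.00439902,  0.00112198,
        0.00108224,  0.00175605]), 'joint_torque': array([ 5.36280539e-03, -5.97759068e+01,  1.61431320e+00, -2.81957424e+01,
        1.28400995e-02,  5.02500465e-03, -1.33641373e-05]), 'eef_pos': array([0.2822643 , 0.61250692, 0.19992441]), 'tool_rot': array([-1.17721542e-04,  2.14215815e-01,  9.76786015e-01, -8.06644890e-04]), 'contact_force': array([ 0.14811032,  0.38913227, -0.06685717]), 'torque': array([0.03662372, 0.03297117, 0.00338052]), 'grasp_force': 0.0, 'gripper_width': 0.9975931971694556} 0.0187
```

View pics/s1.png

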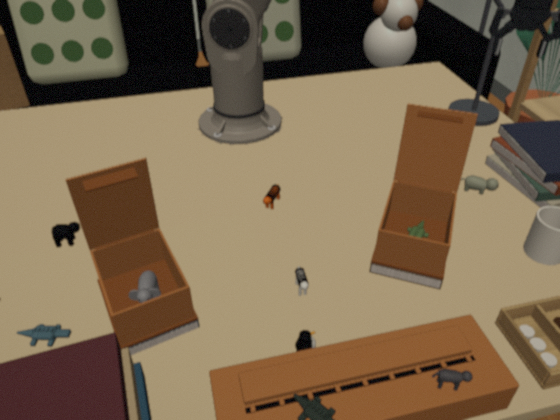

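View pics/d1.png

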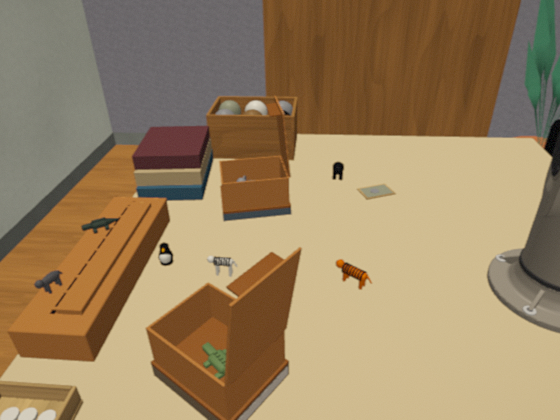

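The grey elephant is in the box at the scene's left (rim around (95-190, 235-310), elephant at (147,288)), which is the robot's right (−y). The green crocodile is in the other box. I'll enlarge both views of the elephant box.

```bash
python3 - <<'E'
from h import *
a=load('s1.png')['frame'][155:355,65:205,::-1]; b=load('d1.png')['frame'][85:225,205:305,::-1]
A=cv2.resize(a,None,fx=3,fy=3,interpolation=3);B=cv2.resize(b,None,fx=3.8,fy=3.8,interpolation=3)
A=cv2.convertScaleAbs(A,alpha=1.8);B=cv2.convertScaleAbs(B,alpha=1.5)
o=np.zeros((600,800,3),np.uint8);o[:600,:420]=A;o[:532,420:]=B[:532,:380]
cv2.imwrite('pics/c1.png',o)
E
```

```text
(no output)
```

View pics/c1.png

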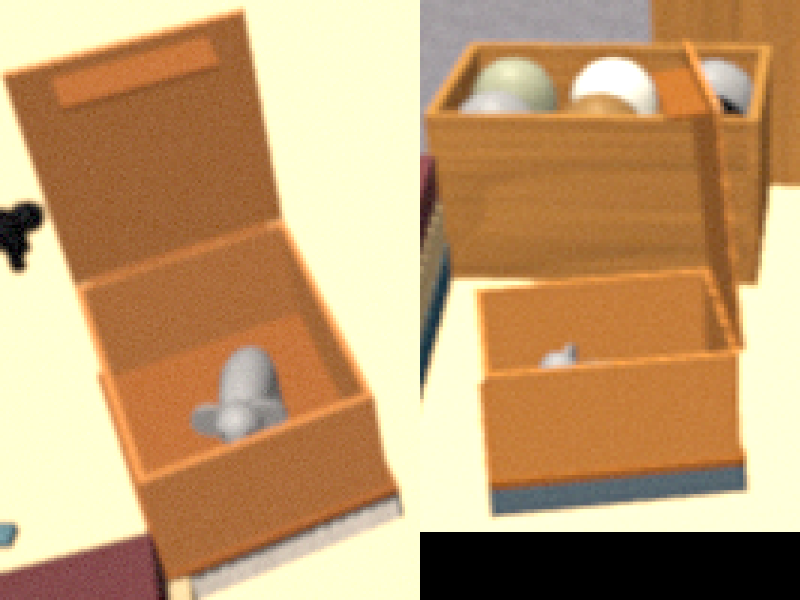

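```bash
cat >> h.py <<'E'
def proj(r,P):
    P=np.atleast_2d(P); T=np.linalg.inv(r['pose']); c=P@T[:3,:3].T+T[:3,3]
    f=K(r); return np.c_[r['cx']+f*c[:,0]/-c[:,2], r['cy']-f*c[:,1]/-c[:,2]]
def model(p):
    hx,hy,hz,yaw,th=p
    d=np.array([np.cos(yaw),np.sin(yaw),0]);l=np.array([-d[1],d[0],0]);z=np.array([0,0,1.]);h=np.array([hx,hy,hz])
    L=np.cos(th)*d+np.sin(th)*z; w=.0625
    return dict(hr=h-w*l,hl=h+w*l,fr=h-w*l+.16*d,fl=h+w*l+.16*d,tr=h-w*l+.16*L,tl=h+w*l+.16*L,bl=h+w*l+.16*d-.08*z,br=h-w*l+.16*d-.08*z)
E
python3 - <<'E'
from h import *
from scipy.optimize import least_squares
a=load('s1.png');b=load('d1.png')
A=dict(hr=(80,287),hl=(283,222),fr=(143,478),fl=(377,397),tr=(5,75),tl=(243,10),bl=(398,490),br=(163,577))
B=dict(hl=(741,347),fl=(483,380),fr=(479,292),tr=(687,42),tl=(712,112),bl=(490,486))
A={k:np.array(v)/3+(65,155) for k,v in A.items()};B={k:np.array(v)/3.8+(205,85) for k,v in B.items()}
def res(p):
    m=model(p)
    return np.concatenate([(proj(a,m[k])[0]-v) for k,v in A.items()]+[(proj(b,m[k])[0]-v) for k,v in B.items()])
s=least_squares(res,[.5,-.3,.11,0,1.5],loss='soft_l1')
print(s.x.round(4),np.degrees(s.x[3:])); print(res(s.x).reshape(-1,2).round(1))
for k,v in model(s.x).items(): print(k,v.round(3))
E
```

```text
[ 0.3883 -0.3308 -0.0246  0.265   2.2153] [ 15.18103807 126.92898911]
[[  0.6  -2.4]
 [ -9.4  -0.1]
 [ -1.2 -14.6]
 [-16.  -11.5]
 [  0.1  -4.5]
 [-19.6   0.8]
 [-17.6 -16. ]
 [  0.9 -21. ]
 [-50.1  40.1]
 [-44.   38.5]
 [-51.7  36.4]
 [-12.3  50.7]
 [ -0.6  53.3]
 [-45.6  36.2]]
hr [ 0.405 -0.391 -0.025]
hl [ 0.372 -0.27  -0.025]
fr [ 0.559 -0.349 -0.025]
fl [ 0.526 -0.229 -0.025]
tr [ 0.312 -0.416  0.103]
tl [ 0.279 -0.296  0.103]
bl [ 0.526 -0.229 -0.105]
br [ 0.559 -0.349 -0.105]
```

```bash
python3 - <<'E'
from h import *
from scipy.optimize import least_squares
a=load('s1.png');b=load('d1.png')
for r in (a,b): print(proj(r,[[0,0,0],[0.1,0,0],[0,.1,0],[0,-.1,0]]).round(0).tolist())
A=dict(hr=(80,287),hl=(283,222),fr=(143,478),fl=(377,397),tr=(5,75),tl=(243,10),bl=(398,490),br=(163,577))
B=dict(hl=(741,347),fl=(483,380),fr=(479,292),tr=(687,42),tl=(712,112),bl=(490,486))
A={k:np.array(v)/3+(65,155) for k,v in A.items()};B={k:np.array(v)/3.8+(205,85) for k,v in B.items()}
for r,D in((a,A),(b,B)):
  f=lambda p:np.concatenate([(proj(r,model(p)[k])[0]-v) for k,v in D.items()])
  s=least_squares(f,[.5,-.3,.11,0,1.5]);print(s.x.round(3),f(s.x).reshape(-1,2).round(1).tolist())
E
```

```text
[[240.0, 122.0], [247.0, 140.0], [275.0, 118.0], [205.0, 127.0]]
[[553.0, 289.0], [499.0, 287.0], [578.0, 329.0], [532.0, 257.0]]
[ 0.533 -0.298  0.095  0.241  1.504] [[-0.9, 0.1], [1.0, -0.5], [-1.0, 1.4], [-0.8, -0.6], [-0.1, -0.4], [0.9, -0.0], [-2.3, -0.0], [3.1, -0.1]]
[ 0.267 -0.304  0.097  0.093  1.347] [[2.5, 4.3], [1.3, -3.1], [-2.9, -3.5], [-2.4, 1.7], [3.0, 2.0], [-2.1, -2.0]]
```

```bash
python3 - <<'E'
from h import *
from scipy.optimize import least_squares
a=load('s1.png');b=load('d1.png')
A=dict(hr=(80,287),hl=(283,222),fr=(143,478),fl=(377,397),tr=(5,75),tl=(243,10),bl=(398,490),br=(163,577))
B=dict(hl=(741,347),fl=(483,380),fr=(479,292),tr=(687,42),tl=(712,112),bl=(490,486))
A={k:np.array(v)/3+(65,155) for k,v in A.items()};B={k:(np.array(v)-(420,0))/3.8+(205,85) for k,v in B.items()}
for DD in([(b,B)],[(a,A),(b,B)]):
  f=lambda p:np.concatenate([(proj(r,model(p)[k])[0]-v) for r,D in DD for k,v in D.items()])
  s=least_squares(f,[.53,-.3,.095,.24,1.5],loss='soft_l1');print(s.x.round(4),f(s.x).reshape(-1,2).round(1).tolist())
for k,v in model(s.x).items(): print(k,v.round(3))
# other box/lid rough from scene+side
A=dict(hr=(388,184),hl=(456,195),fr=(376,233),fl=(447,240),tr=(406,107),tl=(472,112))
B=dict(hl=(231,407),fl=(153,326),fr=(208,292),tr=(297,253),tl=(231,312),hr=(285,365))
DD=[(a,A),(b,{k:B[k] for k in('fl','fr','tr','hr')})]
f=lambda p:np.concatenate([(proj(r,model(p)[k])[0]-v) for r,D in DD for k,v in D.items()])
s=least_squares(f,[.5,.25,.1,0,1.5],loss='soft_l1');print(s.x.round(4),f(s.x).reshape(-1,2).round(1).tolist())
E
```

```text
[ 0.537  -0.2985  0.0971  0.2244  1.4778] [[-0.1, 2.4], [-0.3, -0.8], [-0.4, -1.1], [-0.4, 0.3], [0.3, -0.1], [0.8, 0.2]]
[ 0.537  -0.2972  0.099   0.2407  1.4853] [[-0.9, -0.1], [1.4, -0.8], [-0.8, 1.7], [-0.1, -0.5], [0.1, 0.1], [1.8, 0.2], [-1.6, 0.3], [3.4, 0.5], [0.3, 1.9], [0.1, -0.7], [-0.9, -1.0], [-0.3, -0.3], [1.3, -0.8], [1.1, 0.4]]
hr [ 0.552 -0.358  0.099]
hl [ 0.522 -0.236  0.099]
fr [ 0.707 -0.32   0.099]
fl [ 0.677 -0.198  0.099]
tr [ 0.565 -0.355  0.258]
tl [ 0.535 -0.233  0.258]
bl [ 0.677 -0.198  0.019]
br [ 0.707 -0.32   0.019]
[ 0.5286  0.2817  0.0959 -0.5946  1.71  ] [[4.0, -0.8], [-0.5, 1.0], [0.1, -0.3], [0.6, 9.1], [-0.2, 1.3], [3.8, 7.3], [-3.7, 5.7], [3.4, -5.9], [3.2, -1.1], [2.2, -32.7]]
```

The scene and side views agree on box A: hinge middle (0.537, −0.297, 0.098), yaw 13.8° and lid about 85° open. The rim height and sizes match what was given. I'll raise the arm, close the fingers and swing over.

>>> {"name": "carry_out", "arguments": {
  "targets": [255,0,0,40,0,255,0,0,40,0,255,0,0,40,0,255,0,0,40,0,255,15,-40,0,3,255,15,-40,0,3,255,15,-40,0,3,255,15,-40,0,3,255,15,-40,0,3,255,15,-40,0,3,255,15,-40,0,3,255,15,-40,0,3,255,15,-40,0,3,255,15,-40,0,3,255,15,-40,0,3,255,15,-40,0,3,255,15,-40,0,3]
}}

```text
t: 1.8
eef_pos: [0.4775, 0.0912, 0.3606]
tool_rot: [-0.0, -0.125, 0.992, 0.0]
contact_force: [0.6, -0.2, 0.1]
gripper_width: -0.001
grasp_force: 0.0
```

>>> {"name": "carry_out", "arguments": {
  "targets": [255,1,-40,0,0,255,1,-40,0,0,255,1,-40,0,0,255,1,-40,0,0,255,1,-40,0,0,255,1,-40,0,0,255,1,-40,0,0,255,1,-40,0,0,255,1,-40,0,0,255,1,-40,0,0,255,0,0,-40,0,255,0,0,-40,0,255,0,0,-40,0,255,0,0,0,0]
}}

```text
t: 3.2
eef_pos: [0.4842, -0.3046, 0.2356]
tool_rot: [-0.005, -0.124, 0.992, 0.003]
contact_force: [-0.3, -0.2, -0.0]
gripper_width: 0.005
grasp_force: 0.0
```

```bash
python3 - <<'E'
from h import *
print(bot.get_obs()['q'].round(2)); snap('scene','s2.png')
E
```

```text
[-0.09  0.33  0.69  1.79 -0.23  1.11  2.5 ]
```

View pics/s2.png

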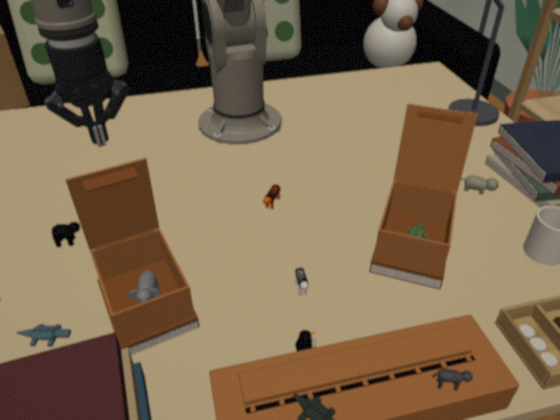

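The fingers are closed behind and just above lid A's free edge (tips at (100,140)), as intended. Next I'll push the lid over along its arc.

>>> {"name": "carry_out", "arguments": {
  "targets": [255,14,3.5,-1,0,255,14,3.5,-1,0,255,14,3.5,-1,0,255,14.5,3.5,-1.5,0,255,14.5,3.5,-1.5,0,255,11,2.7,-3.7,0,255,11,2.7,-3.7,0,255,10,2.5,-5.5,0,255,10,2.5,-5.5,0,255,9,2.2,-7.3,0,255,9,2.2,-7.3,0,255,7.5,2,-9,0,255,7.5,2,-9,0,255,6,1.5,-10,0,255,6,1.5,-10,0]
}}

```text
t: 4.75
eef_pos: [0.6458, -0.2675, 0.1628]
tool_rot: [-0.0, -0.124, 0.992, 0.0]
contact_force: [0.1, -0.1, -0.3]
gripper_width: -0.001
grasp_force: 0.0
```

```bash
python3 - <<'E'
from h import *
snap('side','d2.png')
E
```

```text
(no output)
```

View pics/d2.png

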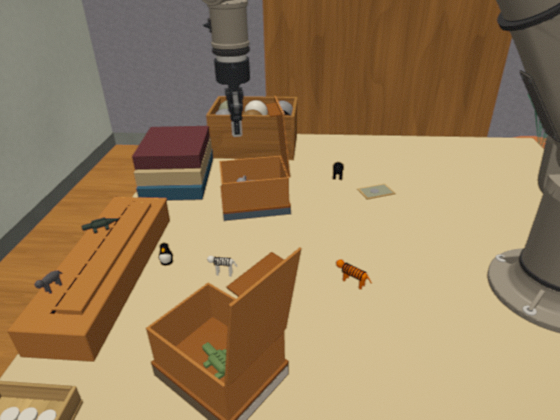

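The lid hasn't moved: it still stands at (285,100–175) and the tips are at (237,135). I'll compare the projected TCP with the pictured tips.

```bash
python3 - <<'E'
from h import *
a=load('s2.png');b=load('d2.png');o=load('d1.png')
print(proj(a,a['obs']['eef_pos']),proj(b,b['obs']['eef_pos']),b['obs']['eef_pos'])
r=snap('scene','s3.png'); print(proj(r,bot.get_obs()['eef_pos']))
x=r['frame'][20:320,20:300,::-1]
cv2.imwrite('pics/s3c.png',cv2.convertScaleAbs(cv2.resize(x,None,fx=2,fy=2,interpolation=3),alpha=1.5))
E
```

```text
[[105.83487572 159.3998602 ]] [[238.31698578 146.77449083]] [ 0.64580396 -0.2675312   0.16282354]
[[139.368485   252.29178068]]
```

View pics/s3c.png

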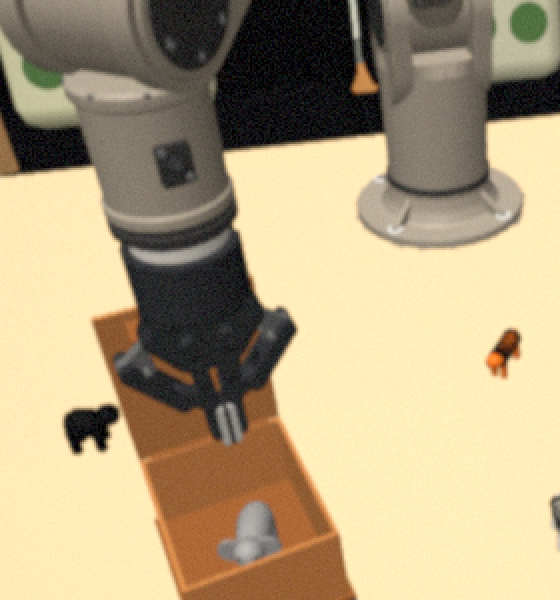

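```bash
python3 - <<'E'
from h import *
from scipy.optimize import least_squares
a=load('s3.png');b=load('d2.png')
s=least_squares(lambda P:np.r_[proj(a,P)[0]-(135.5,241),proj(b,P)[0]-(237,135.5)],[.64,-.27,.18])
print(s.x,s.fun,s.x-a['obs']['eef_pos'],a['obs']['eef_pos'],b['obs']['eef_pos'])
d=load('d2.png')['frame'][50:200,180:330,::-1]
w=snap('wrist','w3.png');print(w['tool_from_camera'],w['fov_y'])
o=np.zeros((600,800,3),np.uint8)
o[:450,:450]=cv2.convertScaleAbs(cv2.resize(d,None,fx=3,fy=3,interpolation=3),alpha=1.5)
o[:262,450:]=cv2.resize(w['frame'],(350,262))[:,:,::-1]
cv2.imwrite('pics/c3.png',o)
E
```

```text
[ 0.64839031 -0.26770017  0.18937713] [-0.32186055 -0.4919955  -0.53458388  0.74103682] [ 0.00247782 -0.00137744  0.02855305] [ 0.64591249 -0.26632273  0.16082409] [ 0.64580396 -0.2675312   0.16282354]
[[ 5.12495651e-04  9.64238193e-01  2.65036686e-01  6.65121035e-02]
 [ 9.99999811e-01 -5.84496710e-04  1.92797828e-04 -9.72874801e-04]
 [ 3.40816100e-04  2.65036537e-01 -9.64238310e-01 -1.73158688e-01]
 [ 0.00000000e+00  0.00000000e+00  0.00000000e+00  1.00000000e+00]] 64.72399300801865
```

View pics/c3.png

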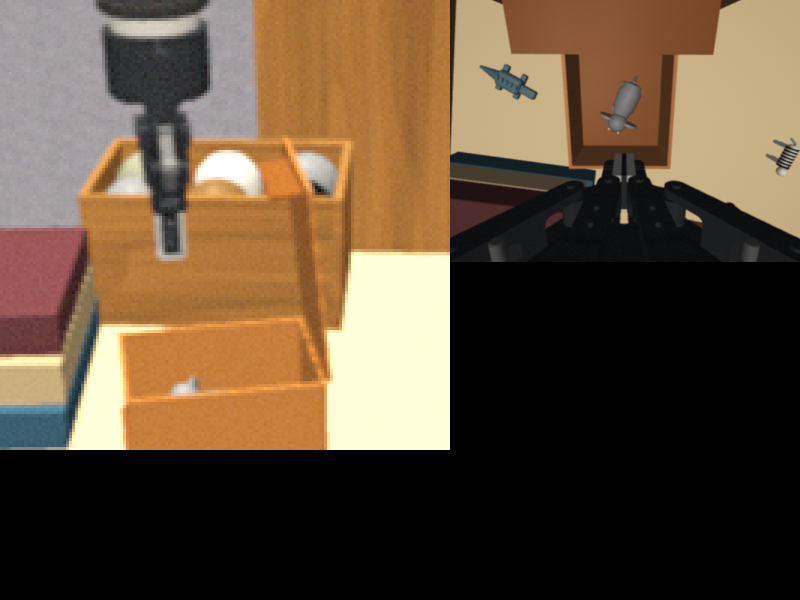

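Both views put the tips about 27 mm above the reported TCP (tip pixels scene (135,241), side (237,136)), with x and y agreeing. So the push passed just over the lid's edge. I'll go back behind the lid and work 27 mm lower.

>>> {"name": "carry_out", "arguments": {
  "targets": [255,0,0,35,0,255,0,0,35,0,255,0,0,35,0,255,-32,-8,0,0,255,-32,-8,0,0,255,-32,-8,0,0,255,-32,-8,0,0,255,-32,-8,0,0,255,0,0,-20,0,255,0,0,-20,0,255,0,0,-19,0,255,0,0,0,0]
}}

```text
t: 6.1
eef_pos: [0.4838, -0.307, 0.2083]
tool_rot: [-0.001, -0.124, 0.992, 0.001]
contact_force: [0.4, 0.3, 0.7]
gripper_width: 0.003
grasp_force: 0.0
```

>>> {"name": "carry_out", "arguments": {
  "targets": [255,14,3.5,-1,0,255,14,3.5,-1,0,255,14,3.5,-1,0,255,14.5,3.5,-1.5,0,255,14.5,3.5,-1.5,0]
}}

```text
t: 6.6
eef_pos: [0.558, -0.2896, 0.2038]
tool_rot: [-0.0, -0.124, 0.992, -0.0]
contact_force: [-1.8, -1.4, 0.4]
gripper_width: -0.002
grasp_force: 0.5
```

```bash
python3 - <<'E'
from h import *
r=snap('side','d4.png');a=snap('scene','s4.png')
o=np.zeros((600,800,3),np.uint8)
o[:450,:390]=cv2.convertScaleAbs(cv2.resize(r['frame'][70:220,190:320,::-1],None,fx=3,fy=3,interpolation=3),alpha=1.5)
o[:600,390:]=cv2.convertScaleAbs(cv2.resize(a['frame'][100:340,40:204,::-1],None,fx=2.5,fy=2.5,interpolation=3),alpha=1.5)
cv2.imwrite('pics/c4.png',o)
E
```

```text
(no output)
```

View pics/c4.png

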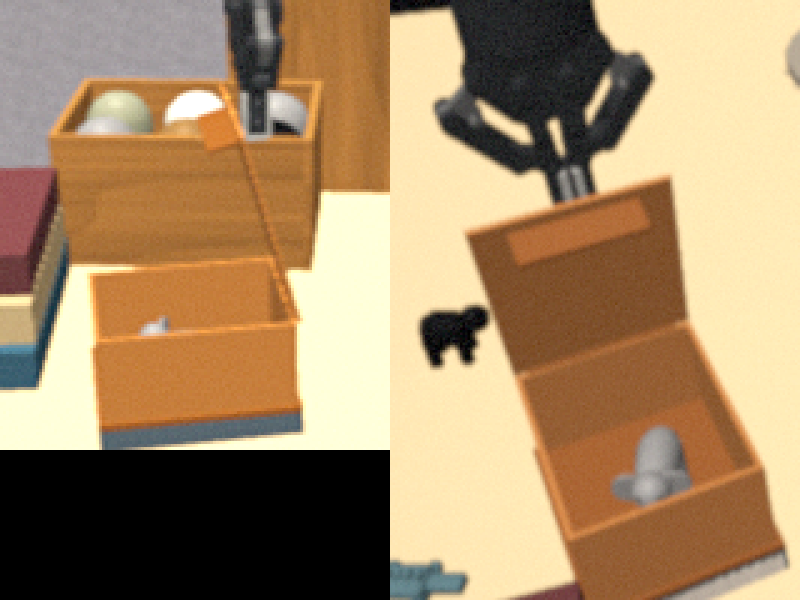

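The lid is in contact behind its free edge and leaning inwards (force about 2 N). I'll continue along the arc.

>>> {"name": "carry_out", "arguments": {
  "targets": [255,11,2.7,-3.7,0,255,11,2.7,-3.7,0,255,10,2.5,-5.5,0,255,10,2.5,-5.5,0,255,9,2.2,-7.3,0,255,9,2.2,-7.3,0,255,7.5,2,-9,0,255,7.5,2,-9,0,255,6,1.5,-10,0,255,6,1.5,-10,0,255,4,1,-11,0,255,4,1,-11,0,255,0,0,0,0]
}}

```text
t: 8.0
eef_pos: [0.6508, -0.2653, 0.1084]
tool_rot: [-0.001, -0.124, 0.992, 0.001]
contact_force: [0.0, -0.4, -0.7]
gripper_width: -0.002
grasp_force: 0.0
```

>>> {"name": "carry_out", "arguments": {
  "targets": [255,2,0.5,-6,0,255,2,0.5,-6,0,255,0,0,-5,0,255,0,0,-5,0,255,0,0,0,0]
}}

```text
t: 8.5
eef_pos: [0.6551, -0.2651, 0.088]
tool_rot: [-0.0, -0.124, 0.992, 0.0]
contact_force: [0.7, 0.2, -0.2]
gripper_width: -0.002
grasp_force: 0.0
```

>>> {"name": "carry_out", "arguments": {
  "targets": [255,0,0,-4,0,255,0,0,-4,0,255,0,0,0,0]
}}

```text
t: 8.8
eef_pos: [0.6552, -0.2652, 0.0802]
tool_rot: [-0.0, -0.124, 0.992, 0.0]
contact_force: [0.8, -0.7, 0.2]
gripper_width: 0.0
grasp_force: 0.0
```

>>> {"name": "carry_out", "arguments": {
  "targets": [255,0,0,-3,0,255,0,0,-2,0,255,0,0,0,0]
}}

```text
t: 9.1
eef_pos: [0.6553, -0.2653, 0.0755]
tool_rot: [-0.0, -0.124, 0.992, 0.0]
contact_force: [-0.1, 0.8, -0.2]
gripper_width: -0.002
grasp_force: 0.0
```

```bash
python3 - <<'E'
from h import *
r=snap('side','d5.png');a=snap('scene','s5.png')
o=np.zeros((600,800,3),np.uint8)
o[:450,:390]=cv2.convertScaleAbs(cv2.resize(r['frame'][70:220,190:320,::-1],None,fx=3,fy=3,interpolation=3),alpha=1.5)
o[:600,390:]=cv2.convertScaleAbs(cv2.resize(a['frame'][100:340,40:204,::-1],None,fx=2.5,fy=2.5,interpolation=3),alpha=1.5)
cv2.imwrite('pics/c5.png',o)
E
```

```text
(no output)
```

View pics/c5.png

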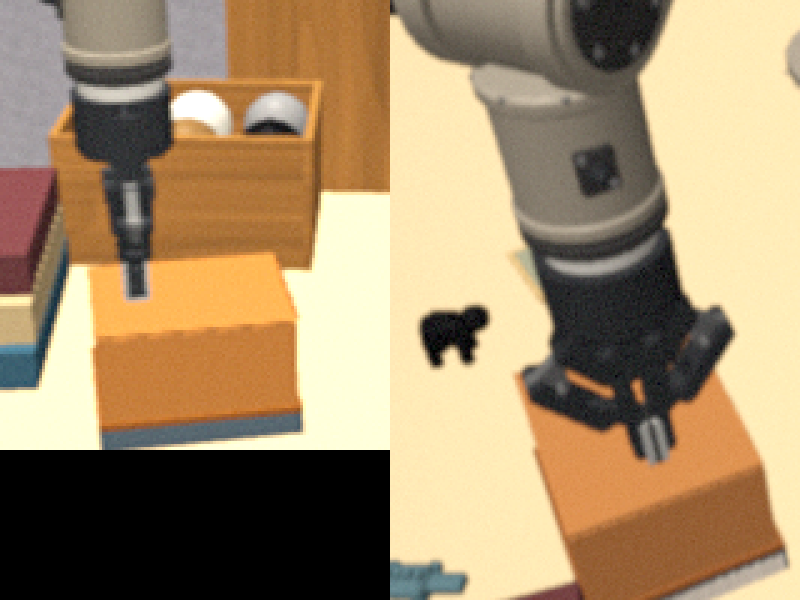

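The lid now covers the box and looks almost flat, but there's no reaction force yet. I'll press until it resists.

>>> {"name": "carry_out", "arguments": {
  "targets": [255,0,0,-2,0,255,0,0,-2,0,255,0,0,0,0]
}}

```text
t: 9.5
eef_pos: [0.6557, -0.2656, 0.0742]
tool_rot: [0.001, -0.124, 0.992, 0.0]
contact_force: [-5.3, 3.1, 14.2]
gripper_width: -0.001
grasp_force: 7.6
```

>>> {"name": "carry_out", "arguments": {
  "targets": [255,0,0,-1,0,255,0,0,-1,0,255,0,0,0,0]
}}

```text
t: 9.8
eef_pos: [0.6558, -0.2657, 0.0739]
tool_rot: [0.001, -0.124, 0.992, 0.0]
contact_force: [-9.0, 5.9, 24.8]
gripper_width: -0.004
grasp_force: 12.8
```

It stops hard at tip height about 0.101 m, which matches rim plus panel (0.102). I'll retreat and look.

>>> {"name": "carry_out", "arguments": {
  "targets": [255,0,0,10,0,255,0,0,30,0,255,0,0,40,0,255,0,0,40,0,255,-40,20,40,0,255,-40,40,20,0,255,-40,40,0,0,255,-10,40,0,0,255,0,40,0,0,255,0,0,0,0]
}}

```text
t: 10.8
eef_pos: [0.5437, -0.093, 0.2396]
tool_rot: [0.0, -0.129, 0.992, 0.002]
contact_force: [-0.3, 0.0, 0.3]
gripper_width: -0.004
grasp_force: 0.0
```

```bash
python3 - <<'E'
from h import *
r=snap('side','d6.png');a=snap('scene','s6.png')
o=np.zeros((600,800,3),np.uint8)
o[:450,:390]=cv2.convertScaleAbs(cv2.resize(r['frame'][70:220,190:320,::-1],None,fx=3,fy=3,interpolation=3),alpha=1.5)
o[:600,390:]=cv2.convertScaleAbs(cv2.resize(a['frame'][100:340,40:204,::-1],None,fx=2.5,fy=2.5,interpolation=3),alpha=1.5)
for th in(0,.03,.06):
  m=model([.537,-.2972,.099,.2407,th]);print(th,[(np.round((proj(r,m[k])[0]-(190,70))*3),np.round((proj(a,m[k])[0]-(40,100))*2.5+(390,0))) for k in('tl','tr')])
cv2.imwrite('pics/c6.png',o)
E
```

```text
0 [(array([ 95., 343.]), array([766., 467.])), (array([ 89., 272.]), array([570., 540.]))]
0.03 [(array([ 94., 337.]), array([765., 462.])), (array([ 89., 267.]), array([568., 535.]))]
0.06 [(array([ 94., 332.]), array([764., 457.])), (array([ 88., 262.]), array([566., 530.]))]
```

View pics/c6.png

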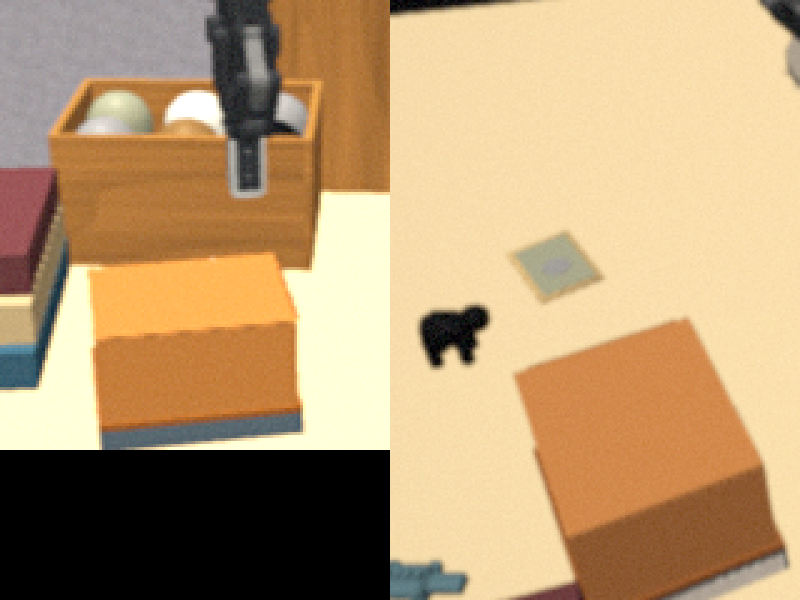

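The lid lies flat and flush on the box: its free-edge corners are at crop (766,465) and (570,535), as predicted for shut. The arm is clear of everything.

```bash
python3 -c "
from station import bot
print(bot.hand_in())"
```

```text
the job is handed in; nothing more can be done
None
```

I pushed the lid of the elephant's box (on the robot's right) fully shut and it lies flat; the crocodile's box was left standing open, and I handed the job in at about 11 s.

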